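# Size a chocolate block against the red flip stop and hold it down

## Task

Flip the red stop down across the lane of the white sizing board, leaving the blue one up. Then lay the chocolate block flat lengthwise in the loading end of the lane, with its nose between the flared walls but clearly short of the stops, let go of it, and push it along the lane until it touches the red stop. Last, flip the steel hold-down arm over onto the block, and disturb nothing else.

Things in the scene. Friction and masses are not known exactly. Their poses are not given: they have to be found in the camera images.
- jig: white plastic sizing board fixed to the table, 105 x 215 mm, deck 12 mm above the table. Origin on the table under the lane's centre line, z up. The lane runs along its y axis, 56 mm wide (x = -28 to +28 mm): loading end +y (the board ends at y = +105 mm), stops towards -y; its -x side faces the robot. Nothing closes the lane but a lowered stop.
- lane_mouth (a point): centre of the lane at deck height where the straight walls begin (jig y = +10 mm). Two grey walls, 10 mm thick, tops 22 mm above the deck, run from here to jig y = -103 mm and flare outwards from y = +10 to +28 mm to guide the block in; beyond, the deck is open on both sides with room for fingers.
- red_stop: foot of the red flip stop, on the robot side of the deck; origin under it at deck height, at jig x = -47 mm and y = -50 or -95 mm (the blue stop has the other place); axes as the jig's. Its hinge runs along y, 36 mm above the deck. Lowered, its 8 mm plate stands square across the lane at this y: stopping face at y = +4 mm here, so the block touches it with its centre at y = +54 mm.
- blue_stop: foot of the blue flip stop, built like the red one.
- red_flag (a joint): angle of the red flag in rad: 0 = parked, leaning 0.35 rad back from the vertical towards the robot; 0.35 = vertical; 1.92 = fully down across the lane. A light hinge: it stays parked, and once pushed more than about 0.6 rad past the vertical (away from the robot) it falls down by its own weight.
- blue_flag (a joint): angle of the blue flag, read as for the red one.
- red_tip (a point): centre of the round cross bar (16 mm diameter, 18 mm wide) at the free end of the red flag's arm, 82 mm from its hinge; the arm is 8 mm wide and 8 mm thick.
- blue_tip (a point): the same point of the blue flag.
- hold_arm (a joint): angle of the steel hold-down arm in rad: 0 = parked, leaning 0.35 rad back towards the robot; 1.92 = level, its rubber foot (over the lane's centre line) resting on the block's top; with no block it drops on to 2.15. Light hinge along the lane at jig x = -47, y = -10 mm, 64 mm above the table; it falls by its own weight once about 0.6 rad past the vertical.
- hold_tip (a point): centre of the black cross bar (18 mm diameter, 18 mm wide) at the free end of the hold-down arm, 80 mm from its hinge; the arm is 10 mm wide.
- block_center (a point): centre (half-way up) of the chocolate block: dark brown, ridged top, 100 mm long (its x axis), 50 mm wide (y), 40 mm high (z), 0.26 kg or so, loose; both ends are alike. It starts flat on the table to the left of the board.
- block: the same chocolate block; origin at the centre of its underside, axes as for the centre.
- timer: green and white kitchen timer, 62 x 62 x 40 mm high, loose, a bystander; origin under its centre.
- white_pot: small white lidded pot, 50 mm across, 50 mm high, loose, a bystander; origin under its centre.
- red_pot: white pot with a red lid, 70 mm across, 62 mm high, loose, a bystander; origin under its centre.

How it is judged:
On the way, in this order (a step that is already met when the one before it is completed fails the run):
1. the red stop is fully down, the blue one up, and the block not yet in the lane (value of joint red_flag above 1.8008 rad and value of joint blue_flag below 0.5 rad and value of joint hold_arm below 0.6 rad and horizontal distance between block_center and jig above 0.1 m), for 0.2 s.
2. the block lies flat in the loading end, nose between the flared walls, short of the stops (centre 24 to 78 mm from the board's origin), and the fingers have let go of it (angle between the x axis of block and the y axis of jig, either way round below 0.2 rad and height (world z) of block_center between 0.027 and 0.036 m and x of block_center in the frame of jig between -0.012 and 0.012 m and y of block_center in the frame of jig between 0.024 and 0.078 m and value of joint red_flag above 1.8008 rad and value of joint blue_flag below 0.5 rad and value of joint hold_arm below 0.6 rad and contact force between the fingers and block below 0.05 N), for 0.3 s.
3. the block has been pushed against the red stop (gap under 3.5 mm) while the hold-down is still up (angle between the x axis of block and the y axis of jig, either way round below 0.1 rad and height (world z) of block_center between 0.027 and 0.036 m and x of block_center in the frame of jig between -0.008 and 0.008 m and y of block_center in the frame of red_stop between 0.049 and 0.0575 m and value of joint red_flag above 1.8008 rad and value of joint blue_flag below 0.5 rad and value of joint hold_arm below 0.6 rad), for 0.2 s.
At the end, for the whole second after the job is handed in: The red stop is fully down (within 0.12 rad) and the blue one still up (under 0.5 rad); the block lies flat and lengthwise in the lane (within 0.1 rad and 8 mm of its centre line) against the red stop with a gap under 3.5 mm, at rest; the hold-down arm lies level on the block (1.84 to 2.02 rad) (angle between the x axis of block and the y axis of jig, either way round below 0.1 rad and height (world z) of block_center between 0.027 and 0.036 m and x of block_center in the frame of jig between -0.008 and 0.008 m and y of block_center in the frame of red_stop between 0.049 and 0.0575 m and value of joint red_flag above 1.8008 rad and value of joint blue_flag below 0.5 rad and value of joint hold_arm between 1.8408 and 2.0208 rad and linear speed of block below 0.01 m/s); the robot touches nothing.
It fails at once if the blue stop was flipped down (value of joint blue_flag above 0.9 rad).
It fails at once if the timer was pushed more than 30 mm (distance of timer from where it was at the start of the episode above 0.03 m).
It fails at once if the white pot was pushed more than 30 mm (distance of white_pot from where it was at the start of the episode above 0.03 m).
It fails at once if the red pot was pushed more than 30 mm (distance of red_pot from where it was at the start of the episode above 0.03 m).
It also fails if it takes over 69 s, if anything falls off the work surface, if the arm or the gripper's body presses on something with over 40 N, if the wrist force passes 120 N, or if a joint passes its speed limit or range.

## Robot

A 6-joint arm with a two-finger parallel gripper is mounted at the origin on a cart in front of the work surface, level with it; the furniture and walls round the work are solid. World frame = base frame: x ahead of the robot, y to its left, z up, the work surface at z = 0. Lengths are in m, angles in rad, forces in N, time in s.
With the tool pointing down it reaches from about 0.3 to 0.95 m from the base axis. Payload 3.1 kg.
Tool frame: the origin (TCP) lies at the very end of the fingers, on their centre line; the grasp point (between the pads) lies 19 mm behind it (arm.grasp_offset is the distance from the TCP to the grasp point, in m); z points along the fingers, y is the line along which they close (so a half turn about z gives the same grasp; the last joint's range is limited). The gripper opens to 85 mm and grips with 20 to 120 N. Pads are 22 mm wide; open, the fingers measure 114 mm over their backs; the gripper's body (76 mm by 85 mm) begins 54 mm behind the grasp point. The pads swing forward as they close: fully open they stand 13 mm farther back than shut.
Start: joints at [1.215, 0.308, 1.634, -0, 1.2, -0.07], TCP at [0.176, 0.6, 0.231] pointing down, gripper open.
Joint ranges: [-3.06, 3.06], [-0.79, 1.96], [0.05, 2.63], [-1.19, 4.34], [0.05, 2.64], [-2.94, 2.94]. Speed limits (rad/s): [2.79, 2.79, 3.14, 3.14, 3.14, 3.14].

## Interface

Orientations are given as a unit quaternion [x, y, z, w].
In Python, from plant import get_obs, imaging, ticket, arm gives the robot as it stands.
- The arm moves only by the shell command python3 -m inch 'ROWS' [FORCE]. ROWS is text: rows parted by semicolons, each of 7 numbers parted by spaces: the opening, from 0 (shut) to 1 (fully open), then the shift along the world's x, y, z in m, then the turn, a rotation vector about the world's x, y, z in degrees. A call has exactly 8 rows; each row shifts and turns the commanded pose from where the row before left it; what a row does not reach is not made up. A row lasts 1/10 s, in which the tool goes at most 50 mm and 8.59 degrees, less where a joint would pass 70% of its speed; a pose out of reach is approached as far as the arm can. A call with a gripper value outside its range is refused whole. The fingers move at their own pace and stop on an object; FORCE is the grip in N (left out, the last holds). Time passes only in rows, so rows that do not move let the fingers close, or fill a call up. It gives the time, the measured TCP pose, the force, the opening and the grip force at its end, in the units of the state.
- get_obs(): the state, without advancing time (a new reading comes with each control period).
- imaging.grab_frame(name): name is "side" or "top"; returns the picture (480x640x3 uint8, red, green, blue); there is no depth.
- imaging.camera_info(name): a dict with "intrinsics" (3x3 intrinsics, pixels), "position" and "orientation" of the camera in the world. Camera axes: x right, y down, z forward; pixel columns grow to the right and rows downward; lengths in m; the calibration is good to about 2 mm. A picture is of the moment at which its call begins. camera_info takes no time and is no camera call.
- ticket.close_job(): hands the job in; it is judged then, once.
The state is a dict: "time": time; "joints": joint angles; "joint_velocities": joint speeds; "tau": joint torques, N m; "tcp_pos": TCP position; "orientation": TCP orientation; "ft_force": force on the tool from outside, world axes, zero at the start; "ft_torque": the same for the moment, N m; "finger_gap": opening from 0.0 (shut) to 1.0 (fully open); "finger_force": force on a finger pad.
Only numpy, scipy, OpenCV 4.12 (cv2) and the standard library are available. Lean on these libraries where they do the work, as an engineer would, in place of code of your own. Each camera call takes 0.05 s, during which the arm holds its last target. There are 200 camera calls.

## Working session

There is one attempt and no reset: what is moved stays moved. The work goes in short steps, Python scripts to look and compute and a shell command to move; the robot and the scene stay as the last step left them, time stands still between calls to the robot, and variables do not carry over. Pictures are saved under pics/ and viewed, at most 10 in all, crops included, and the job is handed in when it is done.

```bash
mkdir -p pics; python3 - <<'E'
from plant import get_obs, imaging, arm
import cv2
for n in("top","side"):
    f=imaging.grab_frame(n); cv2.imwrite(f"pics/{n}0.png",f[:,:,::-1]); c=imaging.camera_info(n); print(n,c)
o=get_obs(); print(o['time'],o['tcp_pos'],o['orientation'],o['ft_force'],arm.grasp_offset)
E
```

```text
top {'intrinsics': array([[595.96945681,   0.        , 319.14892917],
       [  0.        , 595.96945681, 237.95670003],
       [  0.        ,   0.        ,   1.        ]]), 'position': array([0.38747916, 0.03432591, 1.12449797]), 'orientation': array([-0.70106376,  0.70946209, -0.04713686,  0.05432565])}
side {'intrinsics': array([[618.34937141,   0.        , 314.93081273],
       [  0.        , 618.34937141, 245.58565033],
       [  0.        ,   0.        ,   1.        ]]), 'position': array([ 0.46925251, -1.04482316,  0.56988812]), 'orientation': array([ 0.83718826, -0.01834948,  0.02248516, -0.54614424])}
0.1 [0.1759278  0.59895594 0.23015196] [ 1.42408709e-01  9.89807388e-01 -1.01591235e-03 -2.48953645e-04] [ 0.0080304  -1.03753473  0.03361271] 0.0187
```

View pics/top0.png

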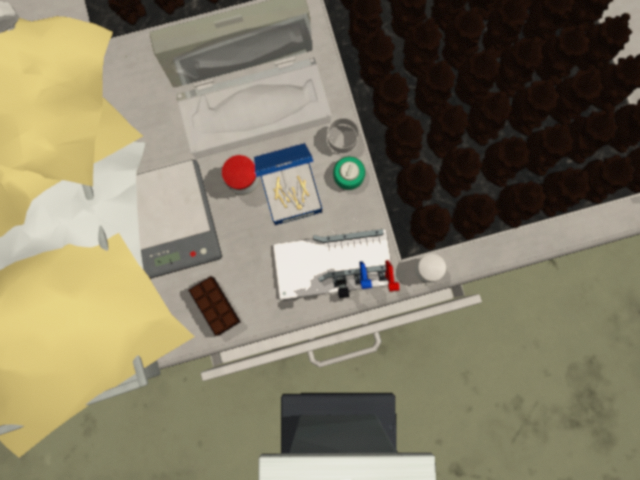

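View pics/side0.png

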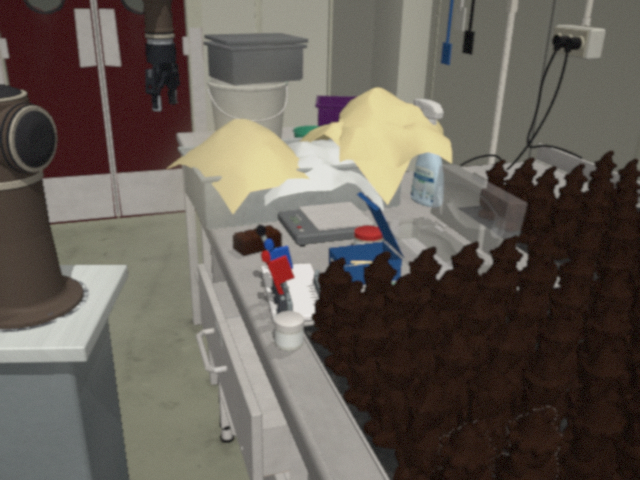

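Top view: the board is at (273–395, 232–300), with the loading end on the left. The blue flag is near (365,275), the red near (392,275), the hold-down near (342,285), the block at (214,305) and the white pot at (432,267). Red therefore sits at jig y=-95. The side view shows the same layout, with red nearest the camera at about (280,268).

```bash
cat > h.py <<'E'
import numpy as np, cv2
from scipy.spatial.transform import Rotation as R
from plant import get_obs, imaging, arm
def ray(n,uv):
    c=imaging.camera_info(n); K=c['intrinsics']; uv=np.atleast_2d(uv).astype(float)
    d=np.c_[(uv-K[:2,2])/[K[0,0],K[1,1]],np.ones(len(uv))]
    return c['position'],R.from_quat(c['orientation']).apply(d)
def onz(n,uv,z):
    p,d=ray(n,uv); return p+d*((z-p[2])/d[:,2])[:,None]
def pix(n,P):
    c=imaging.camera_info(n); q=R.from_quat(c['orientation']).inv().apply(np.atleast_2d(P)-c['position'])
    return q[:,:2]/q[:,2:]*[c['intrinsics'][0,0],c['intrinsics'][1,1]]+c['intrinsics'][:2,2]
def blob(m):
    return max(cv2.findContours(m.astype(np.uint8),cv2.RETR_EXTERNAL,cv2.CHAIN_APPROX_NONE)[0],key=cv2.contourArea)
E
python3 - <<'E'
from h import *
f=cv2.imread('pics/top0.png'); 
hsv=cv2.cvtColor(f,cv2.COLOR_BGR2HSV); H,S,V=cv2.split(hsv)
roi=np.zeros(H.shape,bool); roi[268:345,180:250]=1
c=blob(roi&(V<115)&(S>70)); r=cv2.minAreaRect(c); b=cv2.boxPoints(r)
P=onz('top',b,.04); print('block rect',r,P.mean(0),'\n',P)
e=[P[1]-P[0],P[2]-P[1]]; L=max(e,key=np.linalg.norm); print([np.linalg.norm(x) for x in e],np.degrees(np.arctan2(L[1],L[0])))
roi[:]=0; roi[225:310,262:402]=1
w=roi&(V>190)&(S<40); c=blob(w); cc=c[:,0]; 
# left edge (loading end) and far edge line fits
le=[];[le.append((np.where(w[y])[0].min(),y)) for y in range(250,294)]
te=[];[te.append((x,np.where(w[:,x])[0].min())) for x in range(282,310)]
be=[];[be.append((x,np.where(w[:,x])[0].max())) for x in range(284,325)]
for n,q in(('left',np.array(le)+[-.5,0]),('far',np.array(te)+[0,-.5]),('near',np.array(be)+[0,.5])):
    W=onz('top',q,.012)[:,:2]; l=cv2.fitLine(W.astype(np.float32),cv2.DIST_HUBER,0,.01,.01).ravel(); print(n,l,np.degrees(np.arctan2(l[1],l[0])),q[[0,-1]].tolist())
cv2.imwrite('pics/crop1.png',cv2.resize(f[215:345,180:460],None,fx=2.85,fy=2.85,interpolation=cv2.INTER_CUBIC))
E
```

```text
block rect ((213.5735321044922, 305.45587158203125), (54.19355010986328, 28.297266006469727), 59.03623962402344) [0.42345734 0.23736177 0.04      ] 
 [[0.45262024 0.28521397 0.04      ]
 [0.47863602 0.24134439 0.04      ]
 [0.39401686 0.18968485 0.04      ]
 [0.36855624 0.23320389 0.04      ]]
[np.float64(0.05100354843239281), np.float64(0.09914187110505435)] -148.59616295225834
left [0.9928557  0.119321   0.49524894 0.1266399 ] 6.8529177 [[273.5, 250.0], [279.5, 293.0]]
far [ 0.04404784 -0.9990294   0.54323673  0.09263179] -87.475426 [[282.0, 242.5], [309.0, 241.5]]
near [ 0.60653067 -0.7950601   0.4591955   0.07155009] -52.66093 [[284.0, 297.5], [324.0, 271.5]]
```

View pics/crop1.png

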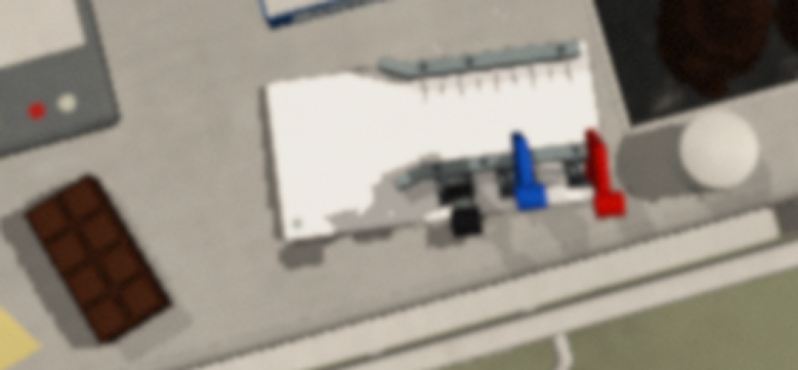

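The crop shows board deck corners at (267,86), (285,240) and (582,42). The parked bars are at (466,221) black, (531,196) blue and (609,204) red. The pot lid is at (719,149).

```bash
python3 - <<'E'
from h import *
f=cv2.imread('pics/top0.png')
q=np.array([[267,86],[285,240],[582,42]])/2.85+[180,215]
P=onz('top',q,.012)[:,:2]; print(P,np.linalg.norm(P[1]-P[0]),np.linalg.norm(P[2]-P[0]))
yd=P[0]-P[2]; xd=P[0]-P[1]; a1=np.arctan2(-yd[0],yd[1]); a2=np.arctan2(xd[1],xd[0]); print(np.degrees([a1,a2]))
a=(a1*2+a2)/3; ex=np.array([np.cos(a),np.sin(a)]); ey=np.array([-ex[1],ex[0]])
M=np.mean([P[0]-.0525*ex-.105*ey,P[1]+.0525*ex-.105*ey],0); print('jig by corners (board y 105..-110)',M,np.degrees(a))
# check: wall/tip
J=lambda x,y,z:np.r_[M+ex*x+ey*y,z]
s=np.sin(.35);c=np.cos(.35)
for n,p,o in(('hold',J(-.047-.08*s,-.010,.064+.08*c),(466,221)),('blue',J(-.047-.082*s,-.05,.048+.082*c),(531,196)),('red',J(-.047-.082*s,-.095,.048+.082*c),(609,204))):
    o=np.array(o)/2.85+[180,215]; W=onz('top',o,p[2])[0]; d=W[:2]-p[:2]; print(n,p,pix('top',p),o,'err jig mm',1e3*d@ex,1e3*d@ey)
# far wall inner/outer faces: crop pixel of the wall top
for u in((415,62),(580,42),(420,77),(578,55)):
    W=onz('top',np.array(u)/2.85+[180,215],.034)[0,:2]-M; print('wall',W@ex,W@ey)
W=onz('top',np.array((719,149))/2.85+[180,215],.05)[0]; print('pot',W,(W[:2]-M)@ex,(W[:2]-M)@ey)
np.save('jig.npy',np.r_[M,a])
E
```

```text
[[ 0.5357716   0.13059681]
 [ 0.43424691  0.11885977]
 [ 0.5625435  -0.07822162]] 0.10220087642572438 0.21052760091177045
[7.30584305 6.59455978]
jig by corners (board y 105..-110) [0.49793058 0.02052637] 7.068748622412241
hold [0.42529509 0.00144278 0.13914982] [[345.46777356 300.65148218]] [343.50877193 292.54385965] err jig mm 13.60127878731602 1.3315141932669123
blue [ 0.42953692 -0.03833758  0.12502856] [[368.99306121 298.15058044]] [366.31578947 283.77192982] err jig mm 24.32485473649441 0.9394920691999135
red [ 0.43507463 -0.08299554  0.12502856] [[395.68643669 294.50828624]] [393.68421053 286.57894737] err jig mm 13.516793910829854 1.3010907794983142
wall 0.05051605650133483 0.005881763246598174
wall 0.0489842698941336 -0.10202892938182588
wall 0.04034327551422506 0.004004242908850015
wall 0.04071941746151675 -0.09947028320410398
pot [ 0.48685374 -0.15921075  0.05      ] -0.03311112524318173 -0.17700785802903965
```

Walls at x=40–50 mm in this frame put the lane centre 12 mm farther from the robot than the board's middle. I shift the jig origin to about (0.510, 0.023) with yaw 7.07°. Blue leans back a bit less than red.

```bash
r="0 0.0142 -0.0428 0.006 0 0 -4.16"; python3 -m inch '0 0 0 0.04 0 0 -4;0 0 -0.02 0.02 0 0 -4;0 0.01 -0.04 0 0 0 -4;0 0.01 -0.045 0 0 0 -4;0 0.015 -0.045 0 0 0 -4;0 0.015 -0.045 0 0 0 -4;0 0.015 -0.045 0 0 0 -4;0 0.015 -0.045 0 0 0 -4' 40
python3 -m inch '0 0.015 -0.045 0 0 0 -4;0 0.015 -0.045 0 0 0 -4;0 0.015 -0.045 0 0 0 -4;0 0.015 -0.045 0 0 0 -4;0 0.015 -0.045 0 0 0 -4;0 0.015 -0.045 0 0 0 -4;0 0.015 -0.045 0 0 0 -4;0 0.015 -0.045 0 0 0 -4'
```

```text
time: 0.9
tcp_pos: [0.2561, 0.3127, 0.2908]
orientation: [0.411, 0.912, -0.0, 0.0]
ft_force: [0.9, 0.7, 0.4]
finger_gap: 0.001
finger_force: 0.0
time: 1.7
tcp_pos: [0.3761, -0.0473, 0.2912]
orientation: [0.647, 0.763, 0.0, 0.0]
ft_force: [0.7, 1.1, -0.5]
finger_gap: -0.001
finger_force: 0.0
```

```bash
python3 -m inch '0 0.009 -0.013 -0.02 0 0 -2.3;0 0.009 -0.013 -0.03 0 0 0;0 0.0085 -0.0126 -0.03 0 0 0;0 0 0 -0.03 0 0 0;0 0 0 -0.03 0 0 0;0 0 0 -0.026 0 0 0;0 0 0 -0.01 0 0 0;0 0 0 0 0 0 0'
python3 - <<'E'
from h import *
np.save('jig.npy',[.50999,.02323,np.radians(7.07)])
f=imaging.grab_frame('top'); cv2.imwrite('pics/crop2.png',cv2.resize(f[190:340,200:460,::-1],None,fx=3,fy=3,interpolation=cv2.INTER_CUBIC)); print(get_obs()['tcp_pos'])
E
```

```text
time: 2.5
tcp_pos: [0.4011, -0.0834, 0.1138]
orientation: [0.66, 0.751, -0.001, -0.002]
ft_force: [-0.5, -0.0, 0.6]
finger_gap: -0.003
finger_force: 0.0
[ 0.40246575 -0.08384269  0.11512759]
```

View pics/crop2.png

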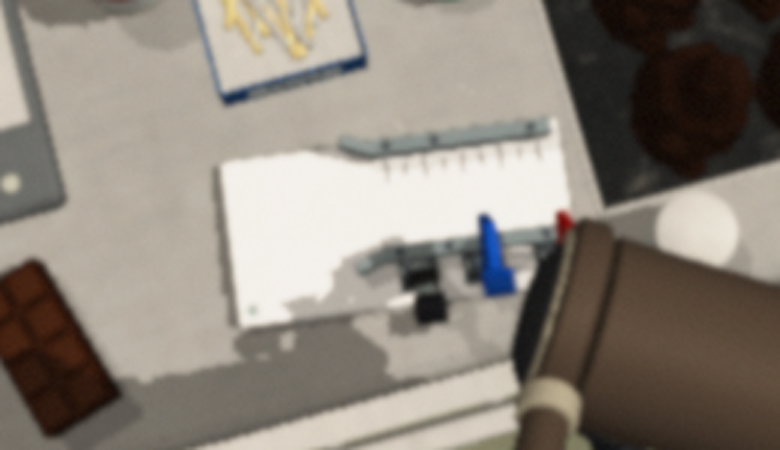

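The wrist covers the red flag; blue is at (497,285), clear of the finger's line. Pushing red along jig +x.

```bash
python3 -m inch '0 0.012 -0.0005 0 0 0 0;0 0.01 0.0012 0 0 0 0;0 0.01 0.0012 0 0 0 0;0 0.01 0.0012 0 0 0 0;0 0.01 0.0012 0 0 0 0;0 0.01 0.0012 0 0 0 0;0 0.01 0.0012 0 0 0 0;0 0.01 0.0012 0 0 0 0'
python3 -m inch '0 0.01 0.0012 0 0 0 0;0 0.01 0.0012 0 0 0 0;0 0.01 0.0012 0 0 0 0;0 0.01 0.0012 0 0 0 0;0 0.006 0.0008 0 0 0 0;0 0 0 0 0 0 0;0 0 0 0 0 0 0;0 0 0 0 0 0 0'
python3 - <<'E'
from h import *
f=imaging.grab_frame('side'); cv2.imwrite('pics/side3.png',cv2.resize(f[200:360,200:360,::-1],None,fx=3.5,fy=3.5,interpolation=cv2.INTER_CUBIC)); print(get_obs()['tcp_pos'])
E
```

```text
time: 3.35
tcp_pos: [0.4856, -0.0759, 0.1152]
orientation: [0.66, 0.751, -0.0, -0.0]
ft_force: [0.3, -0.7, -0.5]
finger_gap: 0.001
finger_force: 0.0
time: 4.15
tcp_pos: [0.5301, -0.0704, 0.1151]
orientation: [0.661, 0.751, -0.0, -0.0]
ft_force: [-0.4, 0.3, 0.0]
finger_gap: -0.004
finger_force: 0.0
[ 0.53016051 -0.07044155  0.11513419]
```

View pics/side3.png

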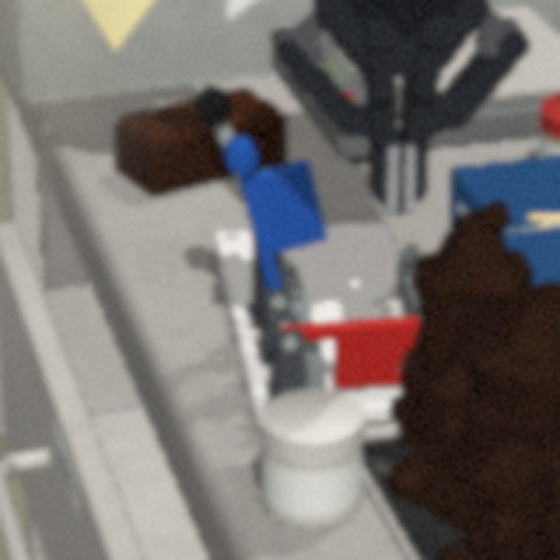

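Red is down at (370,345) and blue is up at (285,205). Moving up towards the block, and triangulating the cloth tip near it (top (192,338), side (235,212)).

```bash
python3 -m inch '0.75 0 0 0.05 0 0 -8.2;0.75 0 0 0.05 0 0 -8.2;0.75 -0.016 0.047 0 0 0 -8.2;0.75 -0.016 0.047 0 0 0 -8.2;0.75 -0.016 0.047 0 0 0 -8.2;0.75 -0.016 0.047 0 0 0 -8.2;0.75 -0.016 0.047 0 0 0 -8.2;0.75 -0.016 0.047 0 0 0 -8.2'
python3 - <<'E'
from h import *
p,d=ray('top',(192,338)); q,e=ray('side',(235,212)); d=d[0];e=e[0]
s=np.linalg.lstsq(np.c_[d,-e],q-p,rcond=None)[0]; print(p+d*s[0],q+e*s[1])
f=imaging.grab_frame('top'); o=get_obs(); print(o['tcp_pos'])
cv2.imwrite('pics/crop4.png',cv2.resize(f[190:390,100:360,::-1],None,fx=3,fy=3,interpolation=cv2.INTER_CUBIC))
E
```

```text
time: 5.0
tcp_pos: [0.4421, 0.1913, 0.2155]
orientation: [0.953, 0.303, 0.0, 0.0]
ft_force: [0.8, -0.2, -0.2]
finger_gap: 0.751
finger_force: 0.0
[0.36613566 0.26739576 0.07560183] [0.37036427 0.26770808 0.07558518]
[0.43971114 0.19699642 0.21549054]
```

View pics/crop4.png

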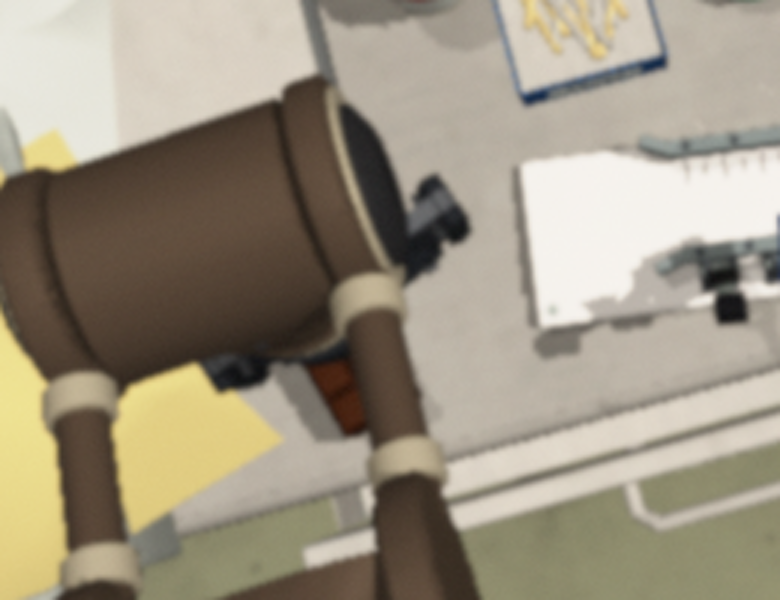

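The gripper hangs over the block, and the cloth tip sits about 76 mm high some 10–20 mm outside where the left finger will come down. I'll narrow the opening and lower carefully.

```bash
python3 -m inch '0.72 0 0 0 0 0 0;0.72 0 0 0 0 0 0;0.72 0 0 0 0 0 0;0.72 0 0 0 0 0 0;0.72 0 0 0 0 0 0;0.72 0 0 0 0 0 0;0.72 0 0 0 0 0 0;0.72 0 0 0 0 0 0'
python3 - <<'E'
from h import *
o=get_obs();y=R.from_quat(o['orientation']).as_matrix()[:,1]; print(o['tcp_pos'],np.degrees(np.arctan2(y[1],y[0])))
t=np.array([.4235,.2374])+.0015*np.array([.521,-.853]); print(t-o['tcp_pos'][:2])
E
```

```text
time: 5.85
tcp_pos: [0.4433, 0.1898, 0.2153]
orientation: [0.952, 0.305, -0.0, 0.0]
ft_force: [-0.2, 0.6, -0.0]
finger_gap: 0.722
finger_force: 0.0
[0.44329915 0.18977281 0.21529147] -54.44720855345782
[-0.01901765  0.04634769]
```

```bash
python3 -m inch '0.72 -0.01 0.023 0 0 0 -2.1;0.72 -0.009 0.0233 0 0 0 -2.05;0.72 0 0 -0.03 0 0 0;0.72 0 0 -0.03 0 0 0;0.72 0 0 -0.03 0 0 0;0.72 0 0 -0.03 0 0 0;0.72 0 0 -0.02 0 0 0;0.72 0 0 0 0 0 0'
python3 - <<'E'
from h import *
o=get_obs();y=R.from_quat(o['orientation']).as_matrix()[:,1]; print(o['tcp_pos'],np.degrees(np.arctan2(y[1],y[0])),o['ft_force'])
E
```

```text
time: 6.65
tcp_pos: [0.4213, 0.235, 0.0723]
orientation: [0.963, 0.271, -0.004, 0.001]
ft_force: [-0.8, 0.3, -0.5]
finger_gap: 0.722
finger_force: 0.0
[0.42132872 0.23503343 0.07233273] -58.5648888954783 [-0.78781739  0.31522518 -0.50174144]
```

```bash
python3 -m inch '0.72 0 0 -0.01 0 0 0;0.72 0 0 -0.01 0 0 0;0.72 0 0 -0.01 0 0 0;0.72 0 0 -0.01 0 0 0;0.72 0 0 -0.01 0 0 0;0.72 0 0 -0.01 0 0 0;0.72 0 0 -0.007 0 0 0;0.72 0 0 0 0 0 0'
python3 - <<'E'
from h import *
o=get_obs();y=R.from_quat(o['orientation']).as_matrix()[:,1]; print(o['tcp_pos'],np.degrees(np.arctan2(y[1],y[0])),o['ft_force'])
E
```

```text
time: 7.45
tcp_pos: [0.4232, 0.2358, 0.007]
orientation: [0.963, 0.271, -0.001, 0.0]
ft_force: [0.2, -0.2, -0.1]
finger_gap: 0.723
finger_force: 0.0
[0.4231725  0.23581242 0.00701885] -58.57679872373416 [ 0.22120365 -0.202065   -0.06257705]
```

```bash
python3 -m inch '0.5 0 0 0 0 0 0;0.5 0 0 0 0 0 0;0.4 0 0 0 0 0 0;0.3 0 0 0 0 0 0;0.3 0 0 0 0 0 0;0.3 0 0 0 0 0 0;0.3 0 0 0 0 0 0;0.3 0 0 0 0 0 0' 40
```

```text
time: 8.25
tcp_pos: [0.4242, 0.2363, 0.0083]
orientation: [0.963, 0.271, 0.0, 0.0]
ft_force: [-0.9, -0.2, -2.9]
finger_gap: 0.58
finger_force: 43.2
```

```bash
python3 -m inch '0.3 0 0 0.02 0 0 0;0.3 0 0 0.03 0 0 0;0.3 0 0 0.03 0 0 0;0.3 0.005 -0.01 0 0 0 5;0.3 0.006 -0.012 0 0 0 5;0.3 0.006 -0.012 0 0 0 5;0.3 0.006 -0.012 0 0 0 5;0.3 0.006 -0.012 0 0 0 5' 40
python3 -m inch '0.3 0.007 -0.013 0 0 0 6;0.3 0.007 -0.013 0 0 0 6;0.3 0.007 -0.013 0 0 0 6;0.3 0.007 -0.013 0 0 0 6;0.3 0.007 -0.013 0 0 0 6;0.3 0.007 -0.013 0 0 0 6;0.3 0.0068 -0.0126 0 0 0 4.65;0.3 0 0 0 0 0 0'
python3 -m inch '0.3 0 0 0 0 0 0;0.3 0 0 0 0 0 0;0.3 0 0 0 0 0 0;0.3 0 0 0 0 0 0;0.3 0 0 0 0 0 0;0.3 0 0 0 0 0 0;0.3 0 0 0 0 0 0;0.3 0 0 0 0 0 0'
cat > st.py <<'E'
from h import *
o=get_obs();y=R.from_quat(o['orientation']).as_matrix()[:,1]; x,yy,a=np.load('jig.npy'); d=o['tcp_pos'][:2]-[x,yy]
print('tcp',o['tcp_pos'].round(4),'yaw',np.degrees(np.arctan2(y[1],y[0])).round(2),'jig',(d@[np.cos(a),np.sin(a)]).round(4),(d@[-np.sin(a),np.cos(a)]).round(4),'f',o['ft_force'].round(1),o['time'])
E
python3 st.py
```

```text
time: 9.05
tcp_pos: [0.4532, 0.1778, 0.0883]
orientation: [0.88, 0.474, -0.0, -0.0]
ft_force: [0.6, -1.1, -2.3]
finger_gap: 0.581
finger_force: 43.4
time: 9.85
tcp_pos: [0.5029, 0.0865, 0.0884]
orientation: [0.663, 0.749, 0.0, 0.0]
ft_force: [-1.2, 0.4, -2.9]
finger_gap: 0.576
finger_force: 43.3
time: 10.65
tcp_pos: [0.502, 0.0877, 0.0883]
orientation: [0.662, 0.749, -0.0, 0.0]
ft_force: [0.3, -0.3, -2.7]
finger_gap: 0.577
finger_force: 43.3
tcp [0.502  0.0877 0.0883] yaw 7.07 jig 0.0 0.065 f [ 0.3 -0.3 -2.7] 10.65
```

```bash
python3 -m inch '0.3 0 0 -0.015 0 0 0;0.3 0 0 -0.015 0 0 0;0.3 0 0 -0.015 0 0 0;0.3 0 0 -0.01 0 0 0;0.3 0 0 -0.006 0 0 0;0.3 0 0 -0.004 0 0 0;0.3 0 0 -0.002 0 0 0;0.3 0 0 0 0 0 0'; python3 st.py
```

```text
time: 11.45
tcp_pos: [0.5023, 0.0877, 0.0215]
orientation: [0.662, 0.749, 0.0, 0.0]
ft_force: [-0.5, 0.5, -3.2]
finger_gap: 0.578
finger_force: 43.3
tcp [0.5023 0.0877 0.0215] yaw 7.07 jig 0.0003 0.0649 f [-0.5  0.5 -3.2] 11.45
```

Lower the last millimetre, open, and let it rest; then lift clear.

```bash
python3 -m inch '0.3 0 0 -0.001 0 0 0;0.3 0 0 0 0 0 0;0.75 0 0 0 0 0 0;0.75 0 0 0 0 0 0;0.75 0 0 0 0 0 0;0.75 0 0 0 0 0 0;0.75 0 0 0 0 0 0;0.75 0 0 0 0 0 0'; python3 st.py
python3 -m inch '0.75 0 0 0.01 0 0 0;0.75 0 0 0.02 0 0 0;0.75 0 0 0.03 0 0 0;0.75 0 0 0.03 0 0 0;0 -0.01 0.035 0 0 0 0;0 -0.01 0.04 0 0 0 0;0 0 0 0 0 0 0;0 0 0 0 0 0 0'
python3 -m inch '0 -0.02 0.045 0.03 0 0 0;0 -0.02 0.045 0.03 0 0 0;0 -0.02 0.045 0.03 0 0 0;0 0 0 0 0 0 0;0 0 0 0 0 0 0;0 0 0 0 0 0 0;0 0 0 0 0 0 0;0 0 0 0 0 0 0';python3 st.py
python3 - <<'E'
from h import *
f=imaging.grab_frame('top'); cv2.imwrite('pics/top5.png',f[:,:,::-1])
cv2.imwrite('pics/crop5.png',cv2.resize(f[200:330,220:440,::-1],None,fx=3.6,fy=3.6,interpolation=cv2.INTER_CUBIC))
E
```

```text
time: 12.25
tcp_pos: [0.5021, 0.0877, 0.0204]
orientation: [0.662, 0.749, 0.0, 0.0]
ft_force: [0.2, 0.8, -0.1]
finger_gap: 0.748
finger_force: 0.0
tcp [0.5021 0.0877 0.0204] yaw 7.07 jig 0.0001 0.0649 f [ 0.2  0.8 -0.1] 12.25
time: 13.05
tcp_pos: [0.4819, 0.1633, 0.1109]
orientation: [0.661, 0.75, 0.0, 0.0]
ft_force: [-0.1, -0.3, 0.1]
finger_gap: 0.067
finger_force: 0.0
time: 13.85
tcp_pos: [0.4299, 0.2782, 0.1872]
orientation: [0.663, 0.749, -0.001, -0.0]
ft_force: [-0.2, 0.8, 0.4]
finger_gap: 0.004
finger_force: 0.0
tcp [0.4299 0.2782 0.1872] yaw 6.95 jig -0.0481 0.2629 f [-0.2  0.8  0.4] 13.85
```

View pics/crop5.png

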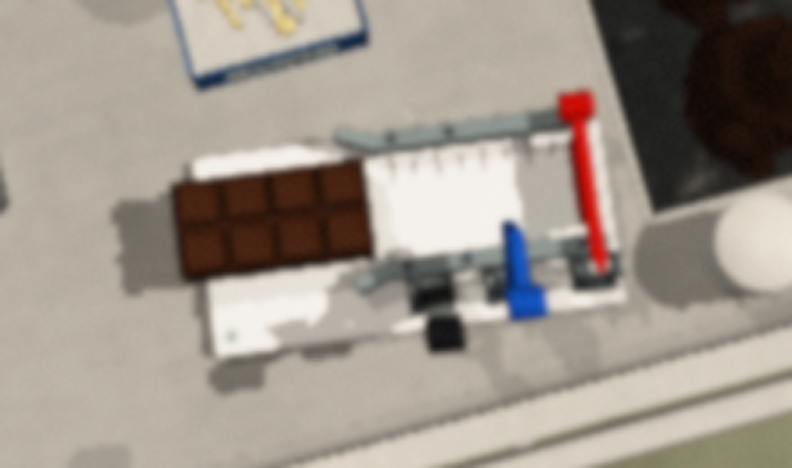

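The block lies on the deck from (175,185) to (372,258), with its nose at the flares. The red flag is down at (590,190) and blue is up at (525,300). Measuring the fit.

```bash
cat > blk.py <<'E'
from h import *
import sys
f=cv2.imread(sys.argv[1]); H,S,V=cv2.split(cv2.cvtColor(f,cv2.COLOR_BGR2HSV))
roi=np.zeros(H.shape,bool); roi[225:300,260:402]=1
r=cv2.minAreaRect(blob(roi&(V<115)&(S>70)&(H<20))); x,y,a=np.load('jig.npy'); Rm=np.array([[np.cos(a),np.sin(a)],[-np.sin(a),np.cos(a)]])
P=(onz('top',cv2.boxPoints(r),.052)[:,:2]-[x,y])@Rm.T; print('rect',r,'\n',P.round(4),'\nmean',P.mean(0).round(4))
e=max([P[1]-P[0],P[2]-P[1]],key=np.linalg.norm); print('angle off y deg',(np.degrees(np.arctan2(e[1],e[0]))-90+90)%180-90)
E
python3 blk.py pics/top5.png
python3 - <<'E'
from h import *
x,y,a=np.load('jig.npy');ex=np.array([np.cos(a),np.sin(a)]);ey=np.array([-ex[1],ex[0]])
for u in((383,153),(560,127),(560,108),(410,262),(500,250),(410,281),(362,278),(338,133)):   # wall tops
    W=onz('top',np.array(u)/3.6+[220,200],.034)[0,:2]-[x,y]; print(u,(W@ex).round(4),(W@ey).round(4))
E
```

```text
rect ((294.9051818847656, 260.773193359375), (27.290565490722656, 53.244625091552734), 82.56858825683594) 
 [[ 0.0248  0.1143]
 [ 0.0243  0.0177]
 [-0.0254  0.018 ]
 [-0.0249  0.114 ]] 
mean [-0.0003  0.066 ]
angle off y deg -0.29354335845414425
(383, 153) 0.0274 0.0047
(560, 127) 0.0284 -0.0871
(560, 108) 0.0382 -0.0886
(410, 262) -0.03 -0.0013
(500, 250) -0.0301 -0.0475
(410, 281) -0.0395 0.0
(362, 278) -0.0347 0.024
(338, 133) 0.0408 0.0262
```

```bash
python3 -m inch '0 0.02 -0.037 0 0 0 0;0 0.02 -0.037 0 0 0 0;0 0.022 -0.037 0 0 0 0;0 0 0 -0.04 0 0 0;0 0 0 -0.04 0 0 0;0 0 0 -0.03 0 0 0;0 0 0 0 0 0 0;0 0 0 0 0 0 0'; python3 st.py
```

```text
time: 14.7
tcp_pos: [0.4918, 0.1683, 0.078]
orientation: [0.662, 0.749, -0.001, -0.0]
ft_force: [0.3, -0.1, 0.4]
finger_gap: -0.003
finger_force: 0.0
tcp [0.4918 0.1683 0.078 ] yaw 7.04 jig -0.0002 0.1462 f [ 0.3 -0.1  0.4] 14.7
```

```bash
python3 -m inch '0 0 0 -0.03 0 0 0;0 0 0 -0.023 0 0 0;0 0 0 0 0 0 0;0 0.001 -0.008 0 0 0 0;0 0.0012 -0.01 0 0 0 0;0 0.0012 -0.01 0 0 0 0;0 0.0012 -0.01 0 0 0 0;0 0.0012 -0.01 0 0 0 0';python3 st.py
python3 -m inch '0 0.0013 -0.01 0 0 0 0;0 0.0013 -0.01 0 0 0 0;0 0.0013 -0.01 0 0 0 0;0 0.0012 -0.01 0 0 0 0;0 0.0007 -0.006 0 0 0 0;0 0.0005 -0.004 0 0 0 0;0 0 0 0 0 0 0;0 0 0 0 0 0 0';python3 st.py
```

```text
time: 15.5
tcp_pos: [0.4988, 0.12, 0.0263]
orientation: [0.662, 0.749, 0.001, 0.001]
ft_force: [0.1, 2.1, 1.4]
finger_gap: 0.004
finger_force: 1.1
tcp [0.4988 0.12   0.0263] yaw 7.04 jig 0.0008 0.0974 f [0.1 2.1 1.4] 15.5
time: 16.3
tcp_pos: [0.5038, 0.0705, 0.0251]
orientation: [0.662, 0.749, -0.0, -0.0]
ft_force: [-0.2, 0.3, -0.0]
finger_gap: 0.001
finger_force: 0.0
tcp [0.5038 0.0705 0.0251] yaw 7.08 jig -0.0003 0.0476 f [-0.2  0.3 -0. ] 16.3
```

```bash
python3 -m inch '0 0.0006 -0.005 0 0 0 0;0 0.0006 -0.005 0 0 0 0;0 0.0006 -0.005 0 0 0 0;0 0.0005 -0.004 0 0 0 0;0 0.0003 -0.002 0 0 0 0;0 0.0001 -0.001 0 0 0 0;0 0.0001 -0.001 0 0 0 0;0 0 0 0 0 0 0';python3 st.py
python3 -m inch '0 0.0001 -0.0008 0 0 0 0;0 0 0 0 0 0 0;0 0.0001 -0.0008 0 0 0 0;0 0 0 0 0 0 0;0 0.0001 -0.0008 0 0 0 0;0 0 0 0 0 0 0;0 0 0 0 0 0 0;0 0 0 0 0 0 0';python3 st.py
```

```text
time: 17.1
tcp_pos: [0.507, 0.0475, 0.0254]
orientation: [0.662, 0.749, -0.0, 0.0]
ft_force: [-0.6, 0.6, -0.5]
finger_gap: -0.003
finger_force: 0.0
tcp [0.507  0.0475 0.0254] yaw 7.08 jig 0.0 0.0245 f [-0.6  0.6 -0.5] 17.1
time: 17.9
tcp_pos: [0.5073, 0.0453, 0.0254]
orientation: [0.662, 0.749, 0.0, 0.0]
ft_force: [-1.5, 1.5, 0.9]
finger_gap: -0.005
finger_force: 0.7
tcp [0.5073 0.0453 0.0254] yaw 7.07 jig 0.0001 0.0223 f [-1.5  1.5  0.9] 17.9
```

```bash
for i in 1; do python3 -m inch '0 0.0001 -0.0008 0 0 0 0;0 0 0 0 0 0 0;0 0.0001 -0.0008 0 0 0 0;0 0 0 0 0 0 0;0 0.0001 -0.0004 0 0 0 0;0 0 0 0 0 0 0;0 0 0 0 0 0 0;0 0 0 0 0 0 0';done;python3 st.py
python3 - <<'E'
from h import *
f=imaging.grab_frame('top'); cv2.imwrite('pics/top6.png',f[:,:,::-1])
cv2.imwrite('pics/crop6.png',cv2.resize(f[200:330,220:440,::-1],None,fx=3.6,fy=3.6,interpolation=cv2.INTER_CUBIC))
E
```

```text
time: 18.7
tcp_pos: [0.5074, 0.0439, 0.0254]
orientation: [0.662, 0.749, 0.0, -0.0]
ft_force: [-1.3, 4.7, 2.3]
finger_gap: -0.001
finger_force: 2.5
tcp [0.5074 0.0439 0.0254] yaw 7.05 jig 0.0 0.0209 f [-1.3  4.7  2.3] 18.7
```

View pics/crop6.png

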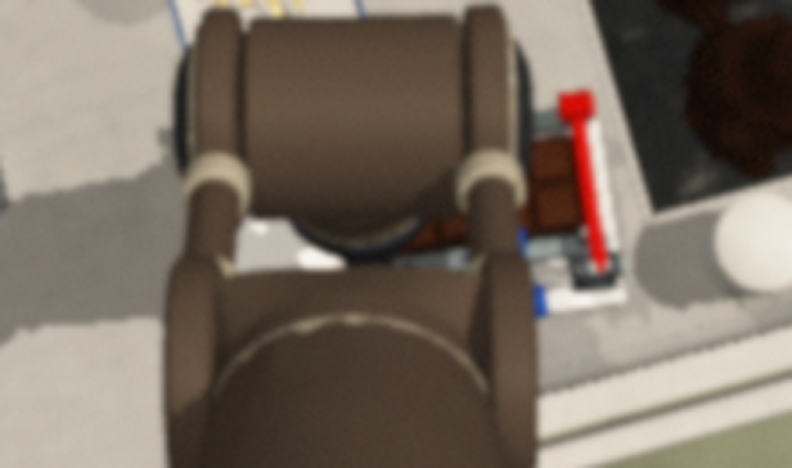

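The block's nose reaches the red arm at (580,185), and the push force has risen to about 5 N, so it is at the stop. One small extra push to confirm, then back off.

```bash
python3 -m inch '0 0.0001 -0.0008 0 0 0 0;0 0 0 0 0 0 0;0 0.0001 -0.0006 0 0 0 0;0 0 0 0 0 0 0;0 0 0 0 0 0 0;0 0 0 0 0 0 0;0 0 0 0 0 0 0;0 0 0 0 0 0 0';python3 st.py
```

```text
time: 19.55
tcp_pos: [0.5075, 0.0439, 0.0254]
orientation: [0.663, 0.749, 0.001, -0.001]
ft_force: [-0.8, 10.6, 1.9]
finger_gap: -0.002
finger_force: 5.0
tcp [0.5075 0.0439 0.0254] yaw 6.99 jig 0.0001 0.0208 f [-0.8 10.6  1.9] 19.55
```

```bash
python3 -m inch '0 -0.0006 0.005 0 0 0 0;0 -0.0018 0.015 0 0 0 0;0 -0.0038 0.03 0 0 0 0;0 0 0 0.04 0 0 0;0 0 0 0.045 0 0 0;0 0 0 0.045 0 0 0;0 0 0 0.045 0 0 0;0 0 0 0 0 0 0'
python3 -m inch '0 -0.03 -0.02 0 0 0 0;0 -0.03 -0.025 0 0 0 0;0 -0.03 -0.025 0 0 0 0;0 -0.024 -0.0256 0 0 0 0;0 0 0 0 0 0 0;0 0 0 0 0 0 0;0 0 0 0 0 0 0;0 0 0 0 0 0 0';python3 st.py
python3 - <<'E'
from h import *
f=imaging.grab_frame('top'); cv2.imwrite('pics/top7.png',f[:,:,::-1])
E
python3 blk.py pics/top7.png
```

```text
time: 20.35
tcp_pos: [0.5068, 0.0927, 0.2078]
orientation: [0.662, 0.75, 0.005, 0.005]
ft_force: [0.6, -0.6, 0.8]
finger_gap: -0.001
finger_force: 0.0
time: 21.15
tcp_pos: [0.3883, -0.0031, 0.2004]
orientation: [0.662, 0.75, 0.0, 0.0]
ft_force: [0.3, 0.2, 1.0]
finger_gap: -0.004
finger_force: 0.0
tcp [ 0.3883 -0.0031  0.2004] yaw 7.13 jig -0.124 -0.0112 f [0.3 0.2 1. ] 21.15
rect ((353.52740478515625, 253.70082092285156), (27.022640228271484, 54.0903205871582), 82.23483276367188) 
 [[ 0.0227  0.0081]
 [ 0.0227 -0.0902]
 [-0.0265 -0.0895]
 [-0.0265  0.0082]] 
mean [-0.0019 -0.0408]
angle off y deg 0.04249249019215995
```

Block centre is at jig y ≈ -41 mm, exactly the touching position. Now the hold-down.

```bash
python3 -m inch '0 0 0.001 -0.03 0 0 0;0 0 0 -0.03 0 0 0;0 0 0 -0.02 0 0 0;0 0 0 0 0 0 0;0 0.01 0.0012 0 0 0 0;0 0.01 0.0012 0 0 0 0;0 0.01 0.0012 0 0 0 0;0 0.01 0.0012 0 0 0 0';python3 st.py
python3 -m inch '0 0.01 0.0012 0 0 0 0;0 0.01 0.0012 0 0 0 0;0 0.01 0.0012 0 0 0 0;0 0.01 0.0012 0 0 0 0;0 0.01 0.0012 0 0 0 0;0 0.01 0.0012 0 0 0 0;0 0.01 0.0012 0 0 0 0;0 0.01 0.0012 0 0 0 0';python3 st.py
python3 -m inch '0 0.008 0.001 0 0 0 0;0 0 0 0 0 0 0;0 0 0 0 0 0 0;0 0 0 0 0 0 0;0 -0.02 -0.0025 0.03 0 0 0;0 -0.03 -0.003 0.03 0 0 0;0 -0.03 -0.003 0 0 0 0;0 -0.03 -0.003 0 0 0 0';python3 st.py
python3 -m inch '0 0 0.03 0.01 0 0 0;0 0 0.045 0.01 0 0 0;0 0 0.045 0 0 0 0;0 0 0.045 0 0 0 0;0 0 0 0 0 0 0;0 0 0 0 0 0 0;0 0 0 0 0 0 0;0 0 0 0 0 0 0'
python3 - <<'E'
from h import *
f=imaging.grab_frame('top'); cv2.imwrite('pics/top8.png',f[:,:,::-1]); g=imaging.grab_frame('side')
a=cv2.resize(f[200:330,260:440],(540,390),interpolation=cv2.INTER_CUBIC); b=cv2.resize(g[225:355,235:320],(255,390),interpolation=cv2.INTER_CUBIC)
cv2.imwrite('pics/both8.png',np.hstack([a,b])[:,:,::-1])
E
```

```text
time: 22.0
tcp_pos: [0.4296, 0.0022, 0.1215]
orientation: [0.662, 0.749, 0.001, 0.001]
ft_force: [-0.8, 0.1, -0.1]
finger_gap: 0.003
finger_force: 0.3
tcp [0.4296 0.0022 0.1215] yaw 7.08 jig -0.0823 -0.011 f [-0.8  0.1 -0.1] 22.0
time: 22.8
tcp_pos: [0.5083, 0.0118, 0.1203]
orientation: [0.662, 0.749, -0.0, -0.0]
ft_force: [-0.2, -0.4, 0.3]
finger_gap: 0.001
finger_force: 0.0
tcp [0.5083 0.0118 0.1203] yaw 7.07 jig -0.0031 -0.0111 f [-0.2 -0.4  0.3] 22.8
time: 23.6
tcp_pos: [0.4049, 0.0011, 0.1814]
orientation: [0.662, 0.749, 0.001, 0.001]
ft_force: [-0.9, 0.3, 0.0]
finger_gap: -0.001
finger_force: 0.0
tcp [0.4049 0.0011 0.1814] yaw 7.08 jig -0.107 -0.0091 f [-0.9  0.3  0. ] 23.6
time: 24.4
tcp_pos: [0.4053, 0.1649, 0.2001]
orientation: [0.663, 0.749, -0.0, -0.0]
ft_force: [-0.2, 1.3, 0.4]
finger_gap: -0.001
finger_force: 0.0
```

View pics/both8.png

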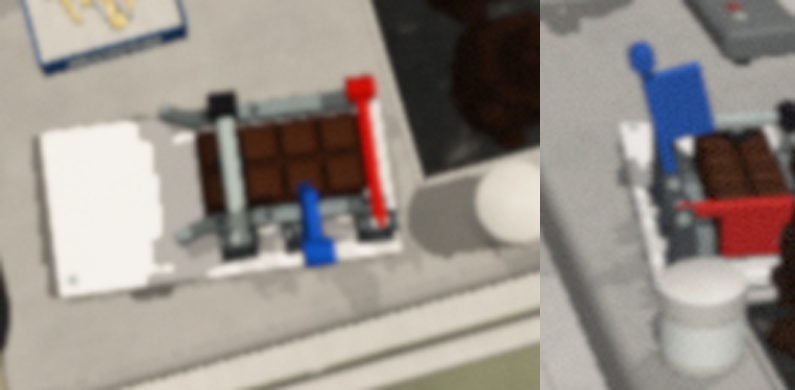

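The hold-down arm lies across the block (230,180), the block meets the red stop at (365,180), and blue is up. Quick check that the rear end didn't move, then hand in.

```bash
python3 - <<'E'
from h import *
from plant import ticket
e=[]
for n in(7,8):
    H,S,V=cv2.split(cv2.cvtColor(cv2.imread(f'pics/top{n}.png'),cv2.COLOR_BGR2HSV)); m=(V<115)&(S>70)&(H<20)
    e.append(np.mean([np.where(m[y,310:400])[0].min() for y in range(250,263)])); 
print(e)
if abs(e[0]-e[1])<.8: print(ticket.close_job())
E
```

```text
[np.float64(17.0), np.float64(17.076923076923077)]
the job is handed in; nothing more can be done
None
```

The job is handed in: the red stop is down, the blue one is up, the block is pushed against the red stop with the hold-down arm lying on it, and nothing else appears disturbed; no verdict was returned.

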